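# Shut the tilt-out bin and slide its stop into the detent

### The arm

A 6-joint arm with a two-finger parallel gripper is mounted at the origin on the work surface. World frame = base frame: x ahead of the robot, y to its left, z up, the work surface at z = 0. Lengths are in m, angles in rad, forces in N, time in s.
With the tool pointing down it reaches from about 0.375 to 0.9 m from the base axis. Payload 3.1 kg.
Tool frame: the origin (TCP) lies on the centre line of the jaws, within the pads' length; the fingertips stand robot.tip_reach ahead of it and the grasp point (between the pads) lies 8 mm behind it (robot.tip_reach is the distance from the TCP to the fingertips, in m); z points along the fingers, y is the line along which they close (so a half turn about z gives the same grasp; the last joint's range is limited). The gripper opens to 87 mm and grips with 3 to 60 N. Pads are 19 mm wide; open, the fingers measure 117 mm over their backs; the gripper's body (75 mm by 190 mm) begins 51 mm behind the grasp point.
Start: joints at [1.038, 0.527, 1.433, -0, 1.181, -0.178], TCP at [0.217, 0.586, 0.234] pointing down, gripper open.
Joint ranges: [-3.08, 3.08], [-0.75, 2.2], [0.22, 2.44], [-1.43, 4.57], [0, 2.65], [-2.85, 2.85]. Speed limits (rad/s): [2.79, 2.79, 3.14, 3.14, 3.14, 3.14].

### API

Orientations are given as a unit quaternion [x, y, z, w].
In Python, from rig import robot gives the robot as it stands.
- The arm moves only by the tool jog_arm, never from a script. Its argument "motion" is one flat list of numbers, 7 for each row, row after row: the shift along the tool's x, y, z scaled (see below), then the turn, a rotation vector about the tool's x, y, z scaled (see below), then the gripper's target within -1 to 1 (shut at 1, half-way at 0, fully open at -1). In form: [x, y, z, rx, ry, rz, hand, x, y, z, rx, ry, rz, hand, ...]. A call has 1 to 12 rows; each row shifts and turns the commanded pose from where the row before left it, along the tool's axes as they then stand; what a row does not reach is not made up. The controller multiplies each number of a shift by 4 cm and each number of a turn by 4 degrees. A row lasts 1/8 s, in which the tool goes at most 62.5 mm and 10.7 degrees, less where a joint would pass 70% of its speed; a pose out of reach is approached as far as the arm can. A call with a number of a shift or a turn outside -1 to 1 is refused whole. A call with a gripper value outside its range is refused whole. The fingers move at their own pace and stop on an object; "grip_force" is the grip in N (left out, the last holds). Time passes only in rows, so rows that do not move let the fingers close. It gives the time, the measured TCP pose, the force, the opening and the grip force at its end, in the units of the state.
- robot.get_obs(): the state, without advancing time (a new reading comes with each control period).
- robot.camera(name): name is "scene" or "top"; returns the picture (384x512x3 uint8, blue, green, red); there is no depth.
- robot.calibration(name): a dict with "fx", "fy", "cx", "cy" (pixels), "R" (3x3) and "t" (3): a world point X has camera coordinates R X + t. Camera axes: x right, y down, z forward; pixel columns grow to the right and rows downward; lengths in m; the calibration is good to about 2 mm. A picture is of the moment at which its call begins. calibration takes no time and is no camera call.
- robot.hand_in(): hands the job in; it is judged then, once.
The state is a dict: "time": time; "q": joint angles; "joint_velocities": joint speeds; "joint_torque": joint torques, N m; "position": TCP position; "tool_rot": TCP orientation; "ft_force": force on the tool from outside, world axes, zero at the start; "moment": the same for the moment, N m; "grip_width": finger opening in m; "grip_force": force on a finger pad.
Only numpy, scipy, OpenCV 4.12 (cv2) and the standard library are available. Lean on these libraries where they do the work, as an engineer would, in place of code of your own. Each camera call takes 0.05 s, during which the arm holds its last target. There are 200 camera calls.

### The job

Push the tilted-out blue bin fully shut into its frame with the fingertips. Then push the grey sliding stop along the rail until its spring plunger drops into the notch in front of the middle of the bin, so that the bin is locked. Just push: do not pull the black plunger knob up, and leave the things lying around where they are.

Things in the scene. Friction and masses are not known exactly. Their poses are not given: they have to be found in the camera images.
- frame: White frame fixed to the shelf, 115 mm deep (x), 170 wide (y), 120 high, open in front (-x); origin: centre of its base. On its top front edge lies the aluminium rail, 24 mm wide, along y from -210 to +110 mm at x = -45 mm, its flat top 136 mm above the shelf. Only the stop stands higher. A thin post carries the rail at y = -203.
- notch (a point): Middle of the detent notch, a 14 mm long gap in the rail's top plate, level with the rail's flat top, at (-45, 0, 136) mm in the frame, above the front middle of the bin. Axes as the frame's: x from the bin's front into the frame, y along the rail from the stop's parked end towards the notch, z up.
- bin_rim (a point): Middle of the top edge of the blue bin's outer front face, moving with it. Front: flat, 150 mm wide, 100 high, 5 thick; bin 90 deep, sides 95 high in front, 67 behind. Axes: x inward, y along the hinge, z up the front. The level hinge is the front's lower edge, 100 mm below this point, 12 mm above the shelf. Shut, the front is upright 15 mm on the -x side of the rail's centre line, its rim 8 mm below the rail.
- bin (a joint): Tilt of the bin in rad: 0 = fully shut against its stop, grows as its top leans out to the front (-x), at most 0.6; starts at 0.25 to 0.5. A stiff hinge keeps it wherever it is left; 1 to 2 N at the rim move it.
- stop_push (a point): Middle of the flat -y face of the grey stop's thumb wall, on the rail's centre line, 26 mm above the rail top; face 34 mm wide, from 2 to 44 mm above the rail. Push here along +y. Stop: 38 mm along y, 40 wide, 26 high; plunger 19 mm along +y from here. Its 30 mm wide tongue hangs in front of the rail to 48 mm below its top, 5 mm before the shut bin's face; it catches on a bin that leans out.
- stop (a joint): Place of the stop on the rail in m, growing along +y: 0.150 at the notch; starts at 0 to 0.050, beside the bin; ends at 0 and 0.215, so it can be pushed past the notch. It slides with about 3 N; the force dips as the plunger drops in, then about 12 N are needed to push it out again. It stays where it is left.
- plunger (a joint): Drop of the spring plunger in the stop in m, positive downwards: 0 while its ball rides on the rail's flat top, about 0.0045 when dropped into the notch, negative when its knob is pulled up. The black knob on top of the stop (17 mm across, 12 high) moves with it; its top is 45 mm above the rail's top while riding.
- bauble: A bystander: silver glass bauble with a flat foot, 68 mm across, 88 mm high. Origin at the centre of its underside. It may stand in front of or beside the frame.
- figurine: A bystander: white ceramic cat figurine, 52 mm across the base, 98 mm high. Origin at the centre of its underside. It may stand in front of or beside the frame.
- doorknob: A bystander: black plastic spare doorknob standing on its rose, 52 mm across, 60 mm high. Origin at the centre of its underside. It may stand in front of or beside the frame.
- shoe_spoon: A bystander: flat steel shoe spoon, 233 mm long along its x, 52 mm wide, 9 mm high, behind the frame. Origin at the middle of its underside.

How it is judged:
On the way, in this order (a step that is already met when the one before it is completed fails the run):
1. the bin is pushed shut (value of joint bin below 0.04 rad), for 0.2 s.
2. with the bin shut, the stop is pushed along until its plunger drops into the notch (value of joint bin below 0.04 rad and value of joint stop between 0.145 and 0.155 m and value of joint plunger above 0.002 m), for 0.3 s.
At the end, for the whole second after the job is handed in: The bin is shut (within 0.04 rad), the stop is at the notch (within 5 mm), its plunger has dropped more than 2 mm into the notch, and the stop is at rest (all of step 2 and velocity of joint stop between -0.01 and 0.01 m/s); the robot touches nothing.
It fails at once if the plunger knob was pulled up (more than 3 mm above where it rides on the rail) (value of joint plunger below -0.003 m).
It fails at once if the silver glass bauble was lifted, or shifted by more than 20 mm (distance of bauble from where it was at the start of the episode above 0.02 m).
It fails at once if the ceramic figurine was lifted, or shifted by more than 20 mm (distance of figurine from where it was at the start of the episode above 0.02 m).
It fails at once if the spare doorknob was lifted, or shifted by more than 20 mm (distance of doorknob from where it was at the start of the episode above 0.02 m).
It fails at once if the shoe spoon was lifted, or shifted by more than 20 mm (distance of shoe_spoon from where it was at the start of the episode above 0.02 m).
It also fails if it takes over 51 s, if anything falls off the work surface, if the arm or the gripper's body presses on something with over 40 N, if the wrist force passes 120 N, or if a joint passes its speed limit or range.

## Working session

There is one attempt and no reset: what is moved stays moved. The work goes in short steps, Python scripts to look and compute and a tool call to move; the robot and the scene stay as the last step left them, time stands still between calls to the robot, and variables do not carry over. Pictures are saved under pics/ and viewed, at most 10 in all, crops included, and the job is handed in when it is done.

Besides the shell and the picture viewer there is one more tool, called after "Call:" by a JSON object that holds its "method" and its "body". jog_arm: Moves the arm, as the interface text tells. Shifts and turns lie within -1 to 1; 1 stands for 4 cm of shift or 4 degrees of turn. Its arguments: {"type":"object","properties":{"motion":{"type":"array","items":{"type":"number"}},"grip_force":{"type":"number"}},"required":["motion"]}

```bash
mkdir -p pics
python3 - <<'E'
from rig import robot
import cv2,numpy as np
for n in ("scene","top"):
    cv2.imwrite(f"pics/{n}0.png",robot.camera(n))
    c=robot.calibration(n); print(n,c["fx"],c["fy"],c["cx"],c["cy"],np.round(c["R"],3).tolist(),np.round(c["t"],3))
o=robot.get_obs(); print(robot.tip_reach,o["time"],o["position"],o["tool_rot"],o["grip_width"])
E
```

```text
scene 449.417171855719 449.417171855719 267.10781173762734 192.5086592163485 [[0.019, 1.0, -0.011], [0.84, -0.022, -0.542], [-0.542, 0.001, -0.84]] [-0.084 -0.449  1.462]
top 462.95651838786176 462.95651838786176 257.59454810443566 189.2015524555334 [[-0.021, -1.0, 0.012], [-0.996, 0.02, -0.083], [0.083, -0.013, -0.996]] [0.067 0.593 1.152]
0.011 0.1 [0.21678683 0.58551909 0.23266967] [ 1.76470147e-01  9.84305514e-01 -9.16054327e-04 -3.19983870e-04] 0.0869889386243303
```

View pics/scene0.png

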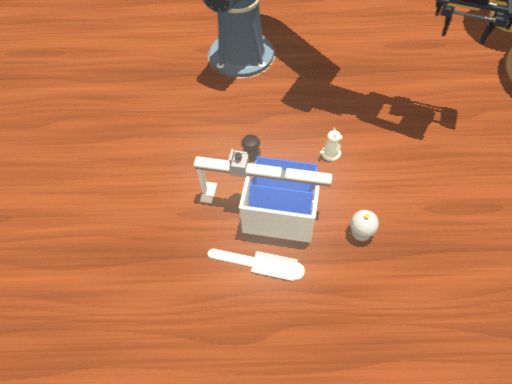

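View pics/top0.png

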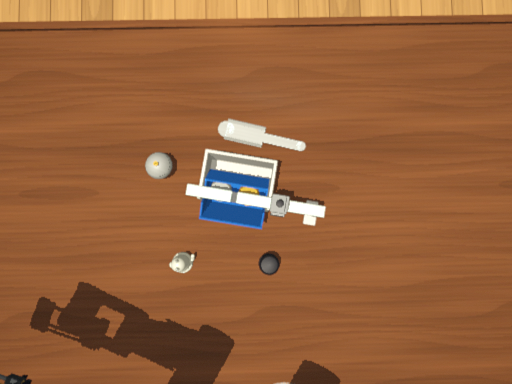

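The top view shows the rail from about (188,190) to (324,211), with the stop at (280,204) and the bin leaning towards the robot. The cat is at (181,262), the doorknob at (269,263) and the bauble at (159,165). I'll measure these more closely on enlarged crops.

```bash
cat > h.py <<'E'
import cv2,numpy as np
from rig import robot
def ray(n,u,v):
    c=robot.calibration(n);R=np.array(c["R"]);t=np.array(c["t"])
    return -R.T@t, R.T@np.array([(u-c["cx"])/c["fx"],(v-c["cy"])/c["fy"],1])
def onz(n,u,v,z):
    o,d=ray(n,u,v); return o+d*(z-o[2])/d[2]
def proj(n,X):
    c=robot.calibration(n);p=np.array(c["R"])@X+np.array(c["t"])
    return np.array([c["fx"]*p[0]/p[2]+c["cx"],c["fy"]*p[1]/p[2]+c["cy"]])
E
python3 - <<'E'
from h import *
t=cv2.imread("pics/top0.png");s=cv2.imread("pics/scene0.png")
cv2.imwrite("pics/c1.png",cv2.resize(t[145:285,140:335],None,fx=4,fy=4,interpolation=cv2.INTER_CUBIC))
cv2.imwrite("pics/c2.png",cv2.resize(s[120:250,190:385],None,fx=4,fy=4,interpolation=cv2.INTER_CUBIC))
for n,im in(("top",t),("scene",s)):
    h=cv2.cvtColor(im,cv2.COLOR_BGR2HSV)
    for nm,m in (("white",cv2.inRange(h,(0,0,150),(179,70,255))),("blue",cv2.inRange(h,(100,120,60),(130,255,255)))):
        k,_,st,ce=cv2.connectedComponentsWithStats(m)
        for i in range(1,k):
            if st[i][4]>40: print(n,nm,st[i],ce[i].round(1))
E
```

```text
top white [ 218  119   88   32 1347] [254.9 135.1]
top white [ 185  149  141   77 3134] [252.4 187.5]
top white [145 153  24  26 454] [156.9 165.2]
top white [212 182  18   6  64] [220.3 184.2]
top white [169 253  25  20 265] [180.6 263.6]
top blue [204 169  65  27 838] [237.4 180.5]
top blue [ 199  199   66   30 1308] [231.7 213.1]
scene white [230   0  28  13 101] [244.3   7.9]
scene white [208  39  10  22 103] [212.8  48.8]
scene white [238  43  37  31 304] [259.8  60.9]
scene white [320 129  22  32 442] [331.7 146.3]
scene white [ 194  149  138   36 1648] [261.9 168.7]
scene white [197 169  20  34 351] [206.1 187.8]
scene white [ 233  175   86   68 2442] [275.9 218.3]
scene white [351 210  27  31 619] [363.9 224.3]
scene white [ 208  249   97   32 1527] [263.6 263.5]
scene blue [256 157  60  14 253] [287.2 163.2]
scene blue [ 249  180   64   34 1449] [280.8 197.2]
```

View pics/c1.png

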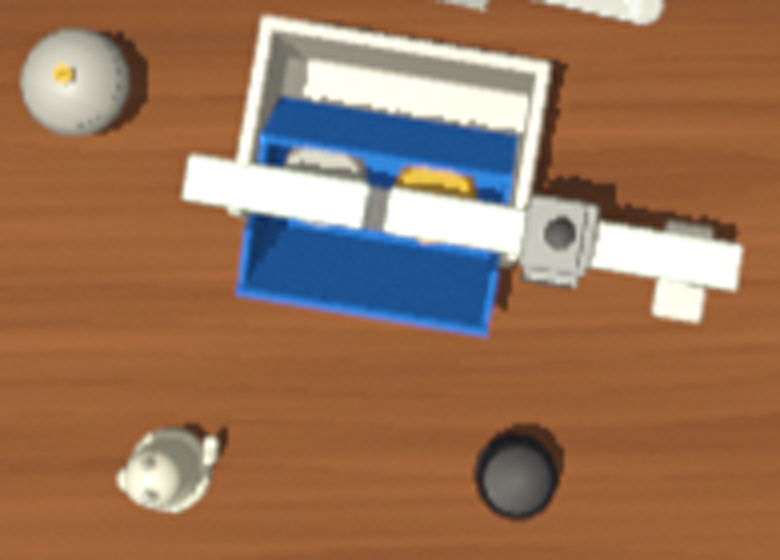

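View pics/c2.png

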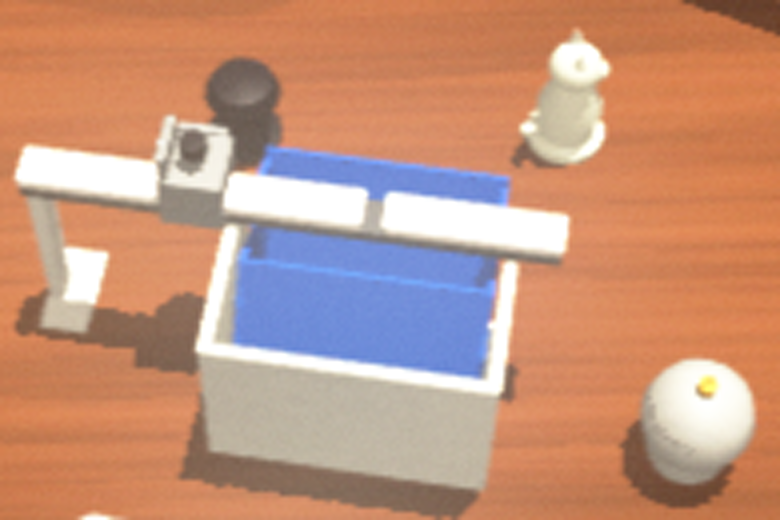

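```bash
cat >> h.py <<'E'
def tri(ut,us):
    o1,d1=ray("top",*ut);o2,d2=ray("scene",*us)
    A=np.stack([d1,-d2],1);k=np.linalg.lstsq(A,o2-o1,rcond=None)[0]
    p,q=o1+k[0]*d1,o2+k[1]*d2
    return (p+q)/2,np.linalg.norm(p-q)
T=lambda x,y:(140+(x+.5)/4-.5,145+(y+.5)/4-.5)
S=lambda x,y:(190+(x+.5)/4-.5,120+(y+.5)/4-.5)
E
python3 - <<'E'
from h import *
np.set_printoptions(precision=4,suppress=True)
L=(onz("top",*T(191,155),.136)+onz("top",*T(184,198),.136))/2
R=(onz("top",*T(743,246),.136)+onz("top",*T(738,291),.136))/2
print("rail",L,R,np.linalg.norm(L-R))
y=(L-R)/np.linalg.norm(L-R); x=np.array([y[1],-y[0],0]);ang=np.arctan2(x[1],x[0])
print("yaw deg",np.degrees(ang))
mid=(L+R)/2; notch=mid+.05*y; F=notch+.045*x; F[2]=0
print("notch",notch,"seen",onz("top",*T(376,208),.136),"F",F)
loc=lambda P:np.array([(P-F)@x,(P-F)@y,P[2]])
print("scene rail L end loc",loc(onz("scene",*S(568,218),.136)),loc(onz("scene",*S(22,160),.136)),"notch",loc(onz("scene",*S(375,206),.136)))
k=onz("top",*T(560,228),.181); print("knob loc",loc(k),loc(onz("scene",*S(194,138),.181)))
print("wall top edge",loc(onz("top",*T(594,245),.180)))
for a,b in(((238,296),(268,148)),((488,334),(510,178))):
    # top-left=+y end ; scene mirrored: image right=+y
    pass
P,e=tri(T(238,296),S(510,178));Q,e2=tri(T(488,334),S(268,148))
print("rim",loc(P),e,loc(Q),e2)
for P in(P,Q):
    l=loc(P);print("tilt",np.arctan2(-.060-l[0],l[2]-.012))
for nm,uv,z in(("bauble",(76,80),.04),("cat",(170,470),.03),("catear",(150,480),.095),("knobdoor",(517,475),.055)):
    w=onz("top",*T(*uv),z);print(nm,w,loc(w))
print(robot.get_obs()["position"])
E
```

```text
rail [0.5894 0.2196 0.136 ] [ 0.53   -0.0964  0.136 ] 0.32151334697705514
yaw deg -10.64152849359883
notch [0.569  0.1108 0.136 ] seen [0.5691 0.1119 0.136 ] F [0.6132 0.1025 0.    ]
scene rail L end loc [-0.0568  0.112   0.136 ] [-0.0476 -0.2094  0.136 ] notch [-0.0476  0.0012  0.136 ]
knob loc [-0.042  -0.1027  0.181 ] [-0.046  -0.1024  0.181 ]
wall top edge [-0.0481 -0.1227  0.18  ]
rim [-0.1077  0.0754  0.0986] 0.0015392262439740405 [-0.1057 -0.0741  0.1005] 0.0013349218845728642
tilt 0.5041076986496104
tilt 0.47623825237481987
bauble [0.66   0.3025 0.04  ] [0.0091 0.2052 0.04  ]
cat [0.4155 0.247  0.03  ] [-0.221   0.1055  0.03  ]
catear [0.4144 0.2489 0.095 ] [-0.2224  0.1072  0.095 ]
knobdoor [0.4095 0.0318 0.055 ] [-0.1872 -0.1071  0.055 ]
[0.2168 0.5855 0.2327]
```

Everything agrees with the sizes given: the rail comes out at 321 mm, the notch matches to 1 mm, and the bin tilt is about 0.49. The stop is at about 0.0475 m. I'll turn the tool so its closing line runs along the frame's x, and close the fingers.

Call:
{"method": "jog_arm", "body": {"motion": [0,0,0,0,0,1,1,0,0,0,0,0,1,1,0,0,0,0,0,1,1,0,0,0,0,0,1,1,0,0,0,0,0,1,1,0,0,0,0,0,1,1,0,0,0,0,0,1,1,0,0,0,0,0,1,1,0,0,0,0,0,1,1,0,0,0,0,0,1,1,0,0,0,0,0,1,1,0,0,0,0,0,1,1], "grip_force": 10}}

```text
time: 1.6
position: [0.2169, 0.5857, 0.233]
tool_rot: [0.563, 0.827, -0.001, 0.0]
ft_force: [0.2, -0.4, 0.2]
grip_width: 0.0006
grip_force: 0.0
```

Call:
{"method": "jog_arm", "body": {"motion": [0,0,0,0,0,1,1,0,0,0,0,0,1,1,0,0,0,0,0,1,1,0,0,0,0,0,1,1,0,0,0,0,0,1,1,0,0,0,0,0,1,1,0,0,0,0,0,1,1,0,0,0,0,0,1,1,0,0,0,0,0,0.08,1]}}

```text
time: 2.72
position: [0.2169, 0.5858, 0.2331]
tool_rot: [0.77, 0.639, -0.001, 0.0]
ft_force: [-0.2, 0.5, 0.1]
grip_width: 0.0007
grip_force: 0.0
```

```bash
cat >> h.py <<'E'
np.set_printoptions(precision=4,suppress=True)
from scipy.spatial.transform import Rotation
a=np.radians(-10.64);fx=np.array([np.cos(a),np.sin(a),0]);fy=np.array([-np.sin(a),np.cos(a),0]);F=np.array([.6132,.1025,0])
loc=lambda P:np.array([(P-F)@fx,(P-F)@fy,P[2]])
def state(goal=None):
    o=robot.get_obs();P=np.array(o["position"]);R=Rotation.from_quat(o["tool_rot"]).as_matrix()
    print("t",o["time"],"loc",loc(P),"F",np.array(o["ft_force"])@np.stack([fx,fy,[0,0,1]],1),"w",o["grip_width"],"tool axes in frame\n",np.stack([fx,fy,[0,0,1]])@R)
    if goal is not None: print("units",R.T@(F+fx*goal[0]+fy*goal[1]+[0,0,goal[2]]-P)/.04)
E
python3 -c "
from h import *
state((-.16,.03,.233))"
```

```text
t 2.725 loc [-0.4787  0.4018  0.2331] F [-0.3083  0.4291  0.0942] w 0.0007259651058886618 tool axes in frame
 [[-0.0004  1.     -0.0004]
 [ 1.      0.0004 -0.001 ]
 [-0.001  -0.0004 -1.    ]]
units [-9.2975  7.9641  0.0085]
```

Call:
{"method": "jog_arm", "body": {"motion": [-0.775,0.664,0,0,0,0,1,-0.775,0.664,0,0,0,0,1,-0.775,0.664,0,0,0,0,1,-0.775,0.664,0,0,0,0,1,-0.775,0.664,0,0,0,0,1,-0.775,0.664,0,0,0,0,1,-0.775,0.664,0,0,0,0,1,-0.775,0.664,0,0,0,0,1,-0.775,0.664,0,0,0,0,1,-0.775,0.664,0,0,0,0,1,-0.775,0.664,0,0,0,0,1,-0.775,0.664,0,0,0,0,1]}}

```text
time: 4.22
position: [0.4621, 0.1603, 0.2335]
tool_rot: [0.769, 0.639, 0.0, -0.0]
ft_force: [0.8, -0.8, 0.3]
grip_width: 0.0004
grip_force: 0.0
```

Call:
{"method": "jog_arm", "body": {"motion": [0,0,0.7,0,0,0,1,0,0,0.7,0,0,0,1,0,0,0.7,0,0,0,1,0,0,0.7,0,0,0,1,0,0,0.65,0,0,0,1,0,0,0,0,0,0,1]}}

```text
time: 4.97
position: [0.4602, 0.1614, 0.0941]
tool_rot: [0.769, 0.639, -0.002, -0.001]
ft_force: [0.5, -0.5, 0.2]
grip_width: 0.0006
grip_force: 0.0
```

```bash
python3 -c "
from h import *
state((-.075,.03,.096))
s=robot.camera('scene');t=robot.camera('top')
f=lambda i:cv2.resize(i,None,fx=3,fy=3,interpolation=cv2.INTER_CUBIC)
cv2.imwrite('pics/d1.png',np.hstack([f(t[140:290,145:278]),f(s[110:260,190:323])]))"
```

```text
t 4.975 loc [-0.1612  0.0296  0.0941] F [ 0.5698 -0.4375  0.1677] w 0.0005885491900152204 tool axes in frame
 [[-0.0006  1.     -0.0044]
 [ 1.      0.0006 -0.0014]
 [-0.0014 -0.0044 -1.    ]]
units [ 0.0089  2.1553 -0.0578]
```

View pics/d1.png

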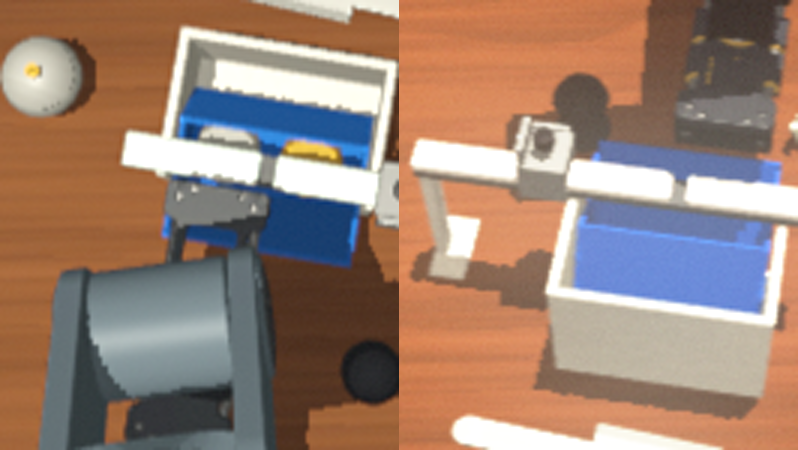

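The fingers are in front of the bin with the bystanders clear. Now pushing the bin shut.

Call:
{"method": "jog_arm", "body": {"motion": [0,0.5,0,0,0,0,1,0,0.4,0,0,0,0,1,0,0.2,0,0,0,0,1,0,0.2,0,0,0,0,1,0,0.2,0,0,0,0,1,0,0.2,0,0,0,0,1,0,0.2,0,0,0,0,1,0,0.1,0,0,0,0,1,0,0,0,0,0,0,1]}}

```text
time: 6.2
position: [0.5408, 0.1467, 0.0955]
tool_rot: [0.77, 0.638, 0.0, 0.0]
ft_force: [-0.2, -0.3, 1.0]
grip_width: 0.0
grip_force: 0.0
```

```bash
python3 -c "
from h import *
state((-.075,.03,.096))"
```

```text
t 6.2 loc [-0.0793  0.03    0.0955] F [-0.1551 -0.3044  0.9823] w 3.7637317348848405e-05 tool axes in frame
 [[ 0.0003  1.      0.0008]
 [ 1.     -0.0003  0.0001]
 [ 0.0001  0.0008 -1.    ]]
units [-0.001   0.1074 -0.0132]
```

Call:
{"method": "jog_arm", "body": {"motion": [0,0.05,0,0,0,0,1,0,0.05,0,0,0,0,1,0,0,0,0,0,0,1]}}

```text
time: 6.58
position: [0.5443, 0.146, 0.0955]
tool_rot: [0.77, 0.638, 0.0, 0.0]
ft_force: [0.1, 0.1, 0.9]
grip_width: 0.0003
grip_force: 0.0
```

Call:
{"method": "jog_arm", "body": {"motion": [0,0.05,0,0,0,0,1,0,0,0,0,0,0,1]}}

```text
time: 6.82
position: [0.5463, 0.1456, 0.0956]
tool_rot: [0.77, 0.638, 0.0, 0.0]
ft_force: [0.2, -1.1, -0.9]
grip_width: 0.0005
grip_force: 0.0
```

```bash
python3 -c "
from h import *
state((-.075,.03,.096))
s=robot.camera('scene');t=robot.camera('top')
f=lambda i:cv2.resize(i,None,fx=3,fy=3,interpolation=cv2.INTER_CUBIC)
cv2.imwrite('pics/d2.png',np.hstack([f(t[140:290,185:318]),f(s[110:260,220:353])]))"
```

```text
t 6.825 loc [-0.0737  0.0301  0.0956] F [ 0.4108 -1.0065 -0.8565] w 0.0005092012307903284 tool axes in frame
 [[ 0.0001  1.      0.0003]
 [ 1.     -0.0001  0.    ]
 [ 0.      0.0003 -1.    ]]
units [-0.0014 -0.0323 -0.0107]
```

View pics/d2.png

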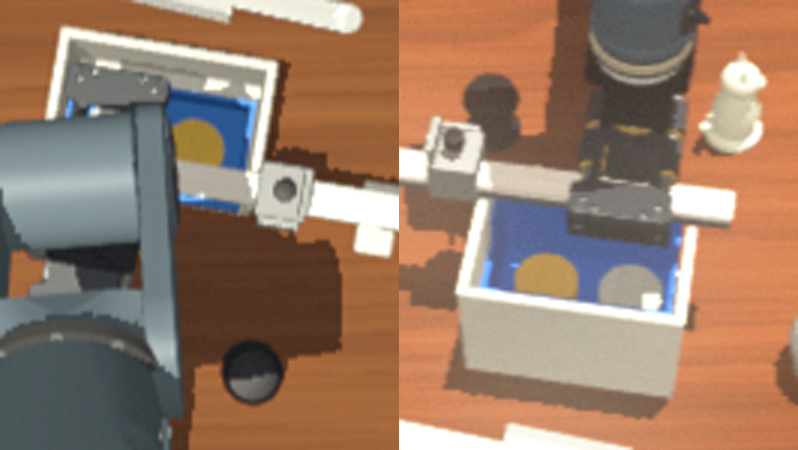

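The bin is nearly shut. I'll creep in until the force rises.

Call:
{"method": "jog_arm", "body": {"motion": [0,0.05,0,0,0,0,1,0,0,0,0,0,0,1]}}

```text
time: 7.18
position: [0.5467, 0.1455, 0.0954]
tool_rot: [0.77, 0.638, -0.001, -0.001]
ft_force: [-3.5, 0.7, 2.8]
grip_width: 0.0006
grip_force: 2.3
```

Call:
{"method": "jog_arm", "body": {"motion": [0,0.05,0,0,0,0,1,0,0,0,0,0,0,1]}}

```text
time: 7.42
position: [0.5467, 0.1455, 0.0954]
tool_rot: [0.77, 0.638, -0.002, -0.002]
ft_force: [-8.1, 1.9, 5.0]
grip_width: 0.0007
grip_force: 4.6
```

Call:
{"method": "jog_arm", "body": {"motion": [0,0.05,0,0,0,0,1,0,0,0,0,0,0,1]}}

```text
time: 7.68
position: [0.5466, 0.1455, 0.0954]
tool_rot: [0.77, 0.639, -0.004, -0.004]
ft_force: [-11.3, 3.4, 8.9]
grip_width: 0.0004
grip_force: 6.8
```

The stop is hard at the frame: the force rises and the position stays put. Backing off, then raising the arm and moving behind the stop.

Call:
{"method": "jog_arm", "body": {"motion": [0,-0.6,0,0,0,0,1,0,-0.8,0,0,0,0,1,0,0,-0.9,0,0,0,1,0,0,-0.9,0,0,0,1,0,0,-0.9,0,0,0,1,0,0,-0.8,0,0,0,1,-0.8,0,0,0,0,0,1,-0.8,0,0,0,0,0,1,-0.8,0,0,0,0,0,1,-0.8,0,0,0,0,0,1,-0.8,0,0,0,0,0,1,-0.8,0,0,0,0,0,1]}}

```text
time: 9.18
position: [0.4623, -0.0354, 0.2359]
tool_rot: [0.77, 0.638, 0.001, 0.001]
ft_force: [-0.9, -1.5, -0.5]
grip_width: 0.0007
grip_force: 0.0
```

```bash
python3 -c "
from h import *
state((-.045,-.16,.161))
s=robot.camera('scene');t=robot.camera('top')
f=lambda i:cv2.resize(i,None,fx=3,fy=3,interpolation=cv2.INTER_CUBIC)
cv2.imwrite('pics/d3.png',np.hstack([f(t[140:290,185:318]),f(s[110:260,220:353])]))"
```

```text
t 9.175 loc [-0.1229 -0.1634  0.2359] F [-0.5917 -1.6513 -0.5438] w 0.0006751560248300756 tool axes in frame
 [[ 0.0001  1.      0.0029]
 [ 1.     -0.0001 -0.0008]
 [-0.0008  0.0029 -1.    ]]
units [0.0861 1.9416 1.8773]
```

View pics/d3.png

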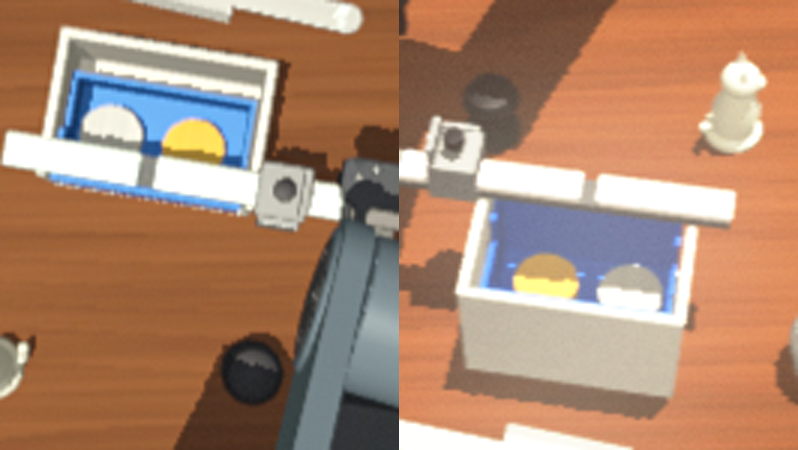

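The bin looks shut. The front edge runs from (52,183) to (248,212) in the crop, so I'll check it numerically.

```bash
python3 -c "
from h import *
for x,y in((52,184),(248,212)): print('rim',loc(onz('top',185+(x+.5)/3-.5,140+(y+.5)/3-.5,.128)))
for P in((-.06,-.075,.128),(-.06,.075,.128),(-.064,-.075,.128)):
    p=proj('top',F+fx*P[0]+fy*P[1]+[0,0,P[2]]); print('pred crop',(p-[185,140])*3)
"
```

```text
rim [-0.0666  0.0717  0.128 ]
rim [-0.0631 -0.0805  0.128 ]
pred crop [240.5426 205.8614]
pred crop [ 48.2972 173.8783]
pred crop [239.6989 210.9909]
```

Call:
{"method": "jog_arm", "body": {"motion": [0,0.7,0,0,0,0,1,0,0.7,0,0,0,0,1,0,0.54,0,0,0,0,1,0,0,0.6,0,0,0,1,0,0,0.6,0,0,0,1,0,0,0.6,0,0,0,1,0,0,0,0,0,0,1]}}

```text
time: 10.15
position: [0.537, -0.0472, 0.1621]
tool_rot: [0.77, 0.639, -0.001, -0.001]
ft_force: [0.8, 0.1, 0.1]
grip_width: 0.0008
grip_force: 0.0
```

```bash
python3 -c "
from h import *
state((-.045,-.1215-.0095,.161))"
```

```text
t 10.15 loc [-0.0472 -0.1612  0.1621] F [0.7556 0.2838 0.1306] w 0.0007546473891260259 tool axes in frame
 [[-0.0003  1.     -0.0033]
 [ 1.      0.0003  0.0005]
 [ 0.0005 -0.0033 -1.    ]]
units [0.7544 0.0564 0.0265]
```

Run:
```python
from h import *
t=robot.camera('top').astype(np.float32)
xs=np.arange(-.080,-.02,.001)
for z,nm in((.128,'z128'),(.136,'z136')):
  for y0,y1 in((-.065,-.01),(.015,.065)):
    ys=np.linspace(y0,y1,60)
    m=np.array([[proj('top',F+fx*X+fy*Y+[0,0,z]) for Y in ys] for X in xs]).astype(np.float32)
    g=cv2.remap(t,m[...,0],m[...,1],cv2.INTER_LINEAR).mean(1)
    print(nm,y0); print([f"{1000*a:.0f}:{b:.0f},{c:.0f},{d:.0f}" for a,(b,c,d) in zip(xs,g)][::2 if z==.136 else 1][:36])
```

```text
Traceback (most recent call last):
  File "h.py", line 9, in proj
    c=robot.calibration(n);p=np.array(c["R"])@X+np.array(c["t"])
ValueError: time passes only in moves, steps and waits
```

Run:
```python
import h
from h import *
C={n:robot.calibration(n) for n in('top','scene')}
t=robot.camera('top').astype(np.float32)
class K: 
    calibration=staticmethod(lambda n:C[n])
h.robot=K
xs=np.arange(-.076,-.024,.001)
for z,nm in((.128,'z128'),(.136,'z136')):
  for y0,y1 in((-.065,-.01),(.015,.065)):
    ys=np.linspace(y0,y1,60)
    m=np.array([[proj('top',F+fx*X+fy*Y+[0,0,z]) for Y in ys] for X in xs]).astype(np.float32)
    g=cv2.remap(t,m[...,0],m[...,1],cv2.INTER_LINEAR).mean(1)
    print(nm,y0,[f"{1000*a:.0f}:{b:.0f},{d:.0f}" for a,(b,c,d) in zip(xs,g)][:22] if z==.128 else [f"{1000*a:.0f}:{b:.0f},{d:.0f}" for a,(b,c,d) in zip(xs,g)])
```

```text
z128 -0.065 ['-76:61,169', '-75:61,169', '-74:61,168', '-73:61,168', '-72:60,168', '-71:60,169', '-70:61,170', '-69:65,171', '-68:76,173', '-67:98,174', '-66:124,165', '-65:147,147', '-64:172,127', '-63:201,112', '-62:226,105', '-61:240,107', '-60:243,119', '-59:239,139', '-58:235,172', '-57:239,212', '-56:247,242', '-55:252,253']
z128 0.015 ['-76:61,167', '-75:60,166', '-74:60,166', '-73:60,165', '-72:60,164', '-71:59,164', '-70:60,165', '-69:67,167', '-68:80,171', '-67:105,175', '-66:134,169', '-65:156,153', '-64:178,134', '-63:205,119', '-62:229,110', '-61:241,112', '-60:244,124', '-59:240,146', '-58:236,179', '-57:241,216', '-56:250,244', '-55:254,254']
z136 -0.065 ['-76:61,169', '-75:61,168', '-74:61,168', '-73:60,168', '-72:60,168', '-71:60,169', '-70:62,170', '-69:68,172', '-68:82,174', '-67:106,172', '-66:131,160', '-65:154,140', '-64:181,121', '-63:211,108', '-62:232,104', '-61:242,110', '-60:243,125', '-59:237,150', '-58:235,187', '-57:242,226', '-56:250,248', '-55:254,255', '-54:255,255', '-53:255,255', '-52:255,255', '-51:255,255', '-50:255,255', '-49:255,255', '-48:255,2
[... 427 characters left out ...]
'-71:59,164', '-70:62,165', '-69:70,168', '-68:87,173', '-67:114,175', '-66:142,166', '-65:163,147', '-64:187,129', '-63:215,115', '-62:234,110', '-61:243,115', '-60:243,131', '-59:238,157', '-58:237,193', '-57:244,229', '-56:252,250', '-55:255,255', '-54:255,255', '-53:255,255', '-52:255,255', '-51:255,255', '-50:255,255', '-49:255,255', '-48:255,255', '-47:255,255', '-46:255,255', '-45:255,255', '-44:255,255', '-43:255,255', '-42:255,255', '-41:255,255', '-40:255,255', '-39:255,255', '-38:255,255', '-37:255,255', '-36:255,255', '-35:251,253', '-34:240,245', '-33:219,227', '-32:192,198', '-31:162,166', '-30:139,139', '-29:128,125', '-28:123,118', '-27:124,119', '-26:129,125', '-25:140,138']
```

Run:
```python
import h
from h import *
C={n:robot.calibration(n) for n in('top','scene')}
t=robot.camera('top').astype(np.float32)
class K: 
    calibration=staticmethod(lambda n:C[n])
h.robot=K
xs=np.arange(.012,.046,.001)
ys=np.linspace(-.05,.06,80)
m=np.array([[proj('top',F+fx*X+fy*Y+[0,0,.079]) for Y in ys] for X in xs]).astype(np.float32)
g=cv2.remap(t,m[...,0],m[...,1],cv2.INTER_LINEAR).mean(1)
print([f"{1000*a:.0f}:{b:.0f},{d:.0f}" for a,(b,c,d) in zip(xs,g)])
cam=loc(-np.array(C['top']['R']).T@np.array(C['top']['t']));print(cam)
for th in(0,.02,.04,.06):
    # back top outer corner, rotating about hinge (-.06,.012): top leans to -x, rear rises
    x=-.06+.09*np.cos(th)-.067*np.sin(th); z=.012+.067*np.cos(th)+.09*np.sin(th)
    print(th,cam[0]+(x-cam[0])*(cam[2]-.079)/(cam[2]-z))
```

```text
['12:247,110', '13:247,111', '14:247,111', '15:248,111', '16:246,109', '17:239,104', '18:225,92', '19:204,77', '20:179,60', '21:158,46', '22:146,39', '23:154,43', '24:178,58', '25:207,78', '26:227,95', '27:232,110', '28:225,125', '29:210,142', '30:194,160', '31:187,181', '32:194,207', '33:212,234', '34:229,249', '35:239,254', '36:244,254', '37:246,254', '38:241,253', '39:230,248', '40:214,235', '41:193,215', '42:170,192', '43:151,171', '44:139,158', '45:134,152']
[-0.1086 -0.0526  1.1965]
0 0.03
0.02 0.0288617716408624
0.04 0.02768095783449734
0.06 0.02645791872852668
```

The rear edge is at 29.5–30 mm, which gives a tilt of about 0, so the bin is shut. Now pushing the stop.

Call:
{"method": "jog_arm", "body": {"motion": [0.3,0.05,0,0,0,0,1,0.3,0,0,0,0,0,1,0.25,0,0,0,0,0,1,0.25,0,0,0,0,0,1,0.25,0,0,0,0,0,1,0.25,0,0,0,0,0,1,0.25,0,0,0,0,0,1,0.25,0,0,0,0,0,1,0.25,0,0,0,0,0,1,0.2,0,0,0,0,0,1,0.2,0,0,0,0,0,1,0,0,0,0,0,0,1]}}

```text
time: 11.8
position: [0.5601, 0.0608, 0.1637]
tool_rot: [0.769, 0.639, 0.0, -0.0]
ft_force: [0.5, 0.6, -0.2]
grip_width: 0.0002
grip_force: 0.0
```

```bash
python3 -c "
from h import *
state((-.045,-.0285,.161))
s=robot.camera('scene');t=robot.camera('top')
f=lambda i:cv2.resize(i,None,fx=4,fy=4,interpolation=cv2.INTER_CUBIC)
cv2.imwrite('pics/d4.png',np.hstack([f(t[150:250,185:285]),f(s[120:220,220:320])]))"
```

```text
t 11.8 loc [-0.0445 -0.0508  0.1637] F [ 0.393   0.7305 -0.2073] w 0.0002328376336980494 tool axes in frame
 [[-0.0004  1.      0.0003]
 [ 1.      0.0004  0.001 ]
 [ 0.001   0.0003 -1.    ]]
units [ 0.5583 -0.0128  0.0681]
```

View pics/d4.png

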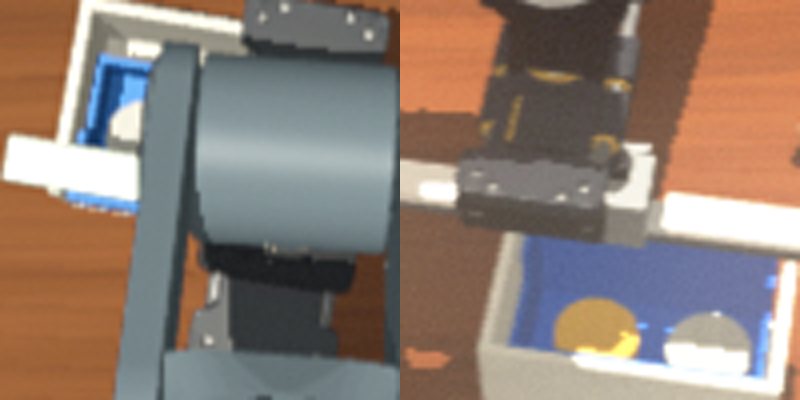

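The scene view shows the stop being pushed, with its leading end near the notch. About 22 mm are left, so I'll go on in smaller steps.

Call:
{"method": "jog_arm", "body": {"motion": [0.15,0,0,0,0,0,1,0.15,0,0,0,0,0,1,0.05,0,0,0,0,0,1]}}

```text
time: 12.28
position: [0.5623, 0.0734, 0.1634]
tool_rot: [0.77, 0.639, -0.001, -0.0]
ft_force: [-2.0, -4.4, 2.0]
grip_width: 0.0004
grip_force: 2.1
```

Call:
{"method": "jog_arm", "body": {"motion": [0.05,0,0,0,0,0,1]}}

```text
time: 12.4
position: [0.5626, 0.0754, 0.1634]
tool_rot: [0.77, 0.638, -0.0, -0.0]
ft_force: [-1.8, -2.5, 0.3]
grip_width: 0.0007
grip_force: 1.3
```

Call:
{"method": "jog_arm", "body": {"motion": [0.04,0,0,0,0,0,1]}}

```text
time: 12.52
position: [0.563, 0.0773, 0.1633]
tool_rot: [0.77, 0.638, -0.0, -0.0]
ft_force: [-1.7, -1.4, -0.9]
grip_width: 0.0008
grip_force: 1.0
```

Call:
{"method": "jog_arm", "body": {"motion": [0.03,0,0,0,0,0,1]}}

```text
time: 12.65
position: [0.5635, 0.0787, 0.1634]
tool_rot: [0.77, 0.638, 0.0, -0.0]
ft_force: [0.0, -1.1, -0.2]
grip_width: 0.0004
grip_force: 0.4
```

```bash
python3 -c "
from h import *
state((-.045,-.0285,.161))"
```

```text
t 12.65 loc [-0.0445 -0.0326  0.1634] F [ 0.2026 -1.0431 -0.1663] w 0.0003572379574382529 tool axes in frame
 [[ 0.0005  1.     -0.0002]
 [ 1.     -0.0005  0.001 ]
 [ 0.001  -0.0002 -1.    ]]
units [ 0.1019 -0.0128  0.0605]
```

Call:
{"method": "jog_arm", "body": {"motion": [0.025,0,0,0,0,0,1,0,0,0,0,0,0,1]}}

```text
time: 12.9
position: [0.5642, 0.0795, 0.1637]
tool_rot: [0.77, 0.638, 0.001, 0.0]
ft_force: [-0.3, 0.0, -0.1]
grip_width: 0.0004
grip_force: 0.0
```

Call:
{"method": "jog_arm", "body": {"motion": [0.025,0,0,0,0,0,1,0,0,0,0,0,0,1]}}

```text
time: 13.15
position: [0.564, 0.0802, 0.1636]
tool_rot: [0.77, 0.638, 0.0, 0.0]
ft_force: [0.5, 0.6, -0.9]
grip_width: 0.0005
grip_force: 0.0
```

Call:
{"method": "jog_arm", "body": {"motion": [0.025,0,0,0,0,0,1,0,0,0,0,0,0,1]}}

```text
time: 13.4
position: [0.5641, 0.0811, 0.1636]
tool_rot: [0.77, 0.638, 0.0, 0.0]
ft_force: [0.2, -0.7, -0.4]
grip_width: 0.0004
grip_force: 0.0
```

The force has fallen to zero, so the plunger may have drawn the stop ahead into the notch. Checking the picture.

```bash
python3 -c "
from h import *
state()
s=robot.camera('scene')
cv2.imwrite('pics/d5.png',cv2.resize(s[130:200,240:340],None,fx=8,fy=8,interpolation=cv2.INTER_CUBIC))
for z in(.1765,.181):
  for y in(-.005,0,.005): print(z,y,(proj('scene',F-.045*fx+y*fy+[0,0,z])-[240,130])*8)
print('front end corner rail top',(proj('scene',F-.025*fx+.019*fy+[0,0,.162])-[240,130])*8)"
```

```text
t 13.4 loc [-0.0443 -0.0301  0.1636] F [ 0.3305 -0.6448 -0.3547] w 0.00036375841982416545 tool axes in frame
 [[ 0.0002  1.      0.0001]
 [ 1.     -0.0002  0.    ]
 [ 0.      0.0001 -1.    ]]
0.1765 -0.005 [326.5595 249.3133]
0.1765 0 [344.2519 251.5778]
0.1765 0.005 [361.9618 253.8444]
0.181 -0.005 [326.7896 239.6116]
0.181 0 [344.549  241.8798]
0.181 0.005 [362.326  244.1502]
front end corner rail top [400.0467 348.0819]
```

View pics/d5.png

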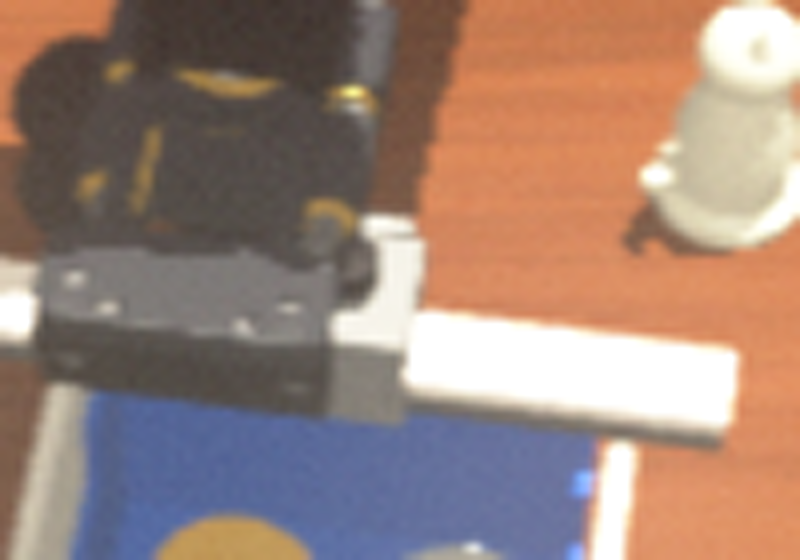

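The stop's corner and knob are within about 2 mm of the notch position. Retreating to confirm.

Call:
{"method": "jog_arm", "body": {"motion": [-0.5,0,0,0,0,0,1,-0.8,0,0,0,0,0,1,-0.8,0,0,0,0,0,1,-0.8,0,-0.5,0,0,0,1,-0.8,0,-0.8,0,0,0,1,-0.8,0,-0.8,0,0,0,1,0,-0.9,0,0,0,0,1,0,-0.9,0,0,0,0,1,0,0,0,0,0,0,1]}}

```text
time: 14.58
position: [0.4565, -0.0825, 0.2474]
tool_rot: [0.77, 0.638, -0.001, -0.001]
ft_force: [0.2, 0.5, 0.4]
grip_width: 0.0004
grip_force: 0.0
```

```bash
python3 -c "
from h import *
state()
s=robot.camera('scene');t=robot.camera('top')
f=lambda i:cv2.resize(i,None,fx=5,fy=5,interpolation=cv2.INTER_CUBIC)
cv2.imwrite('pics/d6.png',np.hstack([f(t[150:240,195:275]),f(s[120:210,245:325])]))
for z in(.1765,.181):
  for y in(0,.005): print(z,y,'top',(proj('top',F-.045*fx+y*fy+[0,0,z])-[195,150])*5,'scene',(proj('scene',F-.045*fx+y*fy+[0,0,z])-[245,120])*5+[400,0])"
```

```text
t 14.575 loc [-0.1198 -0.2107  0.2474] F [0.1426 0.4943 0.4344] w 0.00038018773259410136 tool axes in frame
 [[ 0.0016  1.     -0.0033]
 [ 1.     -0.0016  0.0003]
 [ 0.0003 -0.0033 -1.    ]]
0.1765 0 top [191.889  227.1495] scene [590.1574 207.2361]
0.1765 0.005 top [180.7168 225.2913] scene [601.2261 208.6528]
0.181 0 top [191.4751 226.435 ] scene [590.3431 201.1749]
0.181 0.005 top [180.2537 224.5686] scene [601.4537 202.5939]
```

View pics/d6.png

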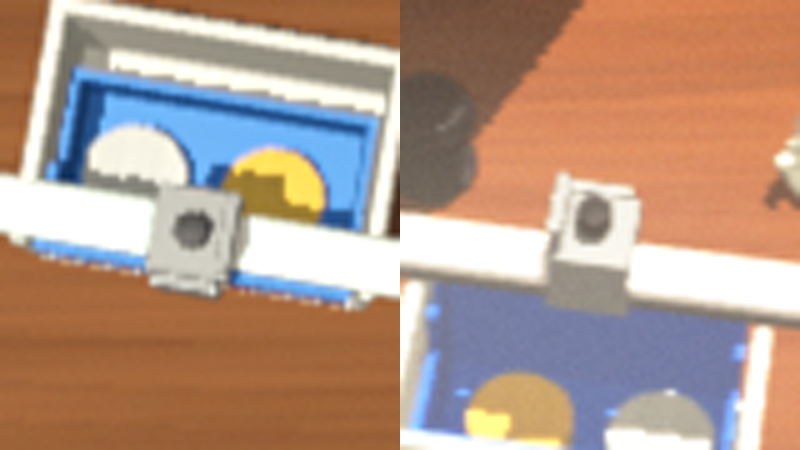

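Both views put the knob within 1 mm of the notch. The force fell from 4.4 N to 0 as the plunger pulled the stop ahead of the fingers. The bin is shut and the arm is clear, so I'm handing in.

```bash
python3 -c "
from rig import robot
print(robot.hand_in())"
```

```text
the job is handed in; nothing more can be done
None
```

I pushed the bin shut and slid the stop to the notch, where the force drop and both camera views indicate its plunger dropped in; the job is handed in at about 14.6 s, but no verdict came back.

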